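Pack the forming machine's change parts under the cantilever tray

TASK

Put the forming machine's two change parts away in the blue parts box: swing the orange top tray up and over by its handle until it rests fully open, set the white mould roll and the round die plate down side by side on the floor of the compartment underneath, upright as they stand now, then swing the tray back and lower it gently until it is fully home. Do not drop the parts or let the tray fall; keep the wrench in the tray and leave the other things on the table where they are.

Things in the scene. Friction and masses are not known exactly. Their poses are not given: they have to be found in the camera images.
- box: Blue plastic parts box, fixed to the table, open-topped, 160 (its x) x 270 (its y) x 76 mm high, walls and floor 4 mm; inside 152 x 262 x 72 mm deep. Origin: centre of its underside; z up. The orange tray covers it when closed. Steel arms (8 mm bars) lie outside its end faces at y = +/-142 mm: 293 mm over the arms.
- box_in (a point): Centre of the top face of the box's inner floor (4 mm above the table); axes as the box.
- swing (a joint): Angle q of the tray's two pairs of 95 mm parallel arms about the box's y: 0 closed, 2.09 rad fully open, end stops at both. Swings up and over to the box's +x side; the tray stays level. From closed, the tray is displaced 82.3 mm - 95 mm*cos(q+30deg) along box +x and 95 mm*sin(q+30deg) - 47.5 mm upward: highest half way, ending 164.5 mm along box +x at its first height.
- tray_grip (a point): Centre of the tray's handle: steel bar along box y, 12 x 12 mm section, 118 mm long, 102 mm clear between its posts, 52 mm above the tray's underside. Closed: 131 mm above the table, right over the box's centre. Pinch it from above across box x. The moving parts weigh 0.7 kg and fall to whichever side of half way they are on, so hold the handle down to each stop; there it stays by itself.
- tray_floor (a point): Centre of the top face of the orange tray's floor; axes as the box. The tray is 160 x 262 x 30 mm high, walls and floor 4 mm, its underside 79 mm above the table when closed (3 mm over the box's rim). Three 28 mm discs 12 mm high are fixed in its +x half.
- wrench: Steel wrench, 160 mm long, lying loose along the box's y in the -x half of the tray; origin near its middle, x along it. It must stay in the tray.
- roll: White mould roll, loose, about 0.3 kg: 110 mm along its x, with two square end flanges 20 mm thick, 56 mm wide (y) and 50 mm tall, and between them a cream waist 70 mm long, 34 mm wide (y) and 44 mm tall. Origin: centre of its underside; z up. Grip the waist across y.
- die: Die plate, loose, about 0.45 kg: aluminium disc 104 mm across and 14 mm thick (white ring round the hub) with a dark round hub 28 mm across standing on its centre up to 54 mm above the underside; three 10 mm studs 6 mm high on the disc at 41 mm radius. Origin: centre of its underside; z up. Grip the hub.
- cup: Bystander: steel cup, 76 mm across, 70 mm tall, origin under its centre.
- funnel: Bystander: steel cone funnel, 150 mm across, 140 mm tall, origin under its centre.
- bottle: Bystander: white bottle with blue cap, 70 mm across, 210 mm tall, origin under its centre.
- tub: Bystander: white and red tub, 150 mm across, 140 mm tall, origin under its centre.
- spatula: Bystander: spatula 240 mm long lying near the far edge of the table, origin near its middle.
There are look-alikes about, which are no part of the job. There is more than one size of the wrench; the job needs the smaller.

How it is judged:
By the outcome, as a careful person would: the job done as asked, in the order asked, and still so for the second after the job is handed in, with the robot touching nothing.
It also fails if it takes over 72 s, if anything falls off the work surface, if the arm or the gripper's body presses on something with over 40 N, if the wrist force passes 120 N, or if a joint passes its speed limit or range.

ROBOT

A 7-joint arm with a two-finger parallel gripper is mounted at the origin on the work surface. World frame = base frame: x ahead of the robot, y to its left, z up, the work surface at z = 0. Lengths are in m, angles in rad, forces in N, time in s.
With the tool pointing down it reaches from about 0.4 to 0.875 m from the base axis. Payload 19.3 kg.
Tool frame: the origin (TCP) lies where the fingers leave the gripper's body, on its centre line; the fingertips stand bot.tip_reach ahead of it and the grasp point (between the pads) lies 54 mm ahead of it (bot.tip_reach is the distance from the TCP to the fingertips, in m); z points along the fingers, y is the line along which they close (so a half turn about z gives the same grasp; the last joint's range is limited). The gripper opens to 85 mm and grips with 20 to 120 N. Pads are 22 mm wide; open, the fingers measure 114 mm over their backs; the gripper's body (76 mm by 85 mm) begins 54 mm behind the grasp point. The pads swing forward as they close: fully open they stand 13 mm farther back than shut.
Start: joints at [1.233, 0.521, -0.036, 1.599, 0.021, 1.021, -0.113], TCP at [0.165, -0.603, 0.304] pointing down, gripper open.
Joint ranges: [-2.91, 2.91], [-0.3, 2.13], [-1.5, 1.42], [0.17, 2.43], [-1.26, 4.41], [0.16, 1.93], [-2.52, 2.52]. Speed limits (rad/s): [1.89, 1.89, 2.39, 2.39, 3.01, 3.01, 3.01].

INTERFACE

Orientations are given as [roll, pitch, yaw] about the fixed x, y, z axes, in that order (R = Rz(yaw) Ry(pitch) Rx(roll)).
In Python, from workcell import bot gives the robot as it stands. The module is installed in compiled form; this text tells all that it offers.
- The arm moves only by the shell command python3 -m jog 'ROWS' [FORCE]. ROWS is JSON, a list that holds one entry, the list of rows, each a list of 7 numbers: the shift along the tool's x, y, z in mm, then the turn, a rotation vector about the tool's x, y, z in rad, then the opening, from 0 (shut) to 1 (fully open). In form: [[[tx, ty, tz, wx, wy, wz, fingers], ...]]. A call has 1 to 5 rows; each row shifts and turns the commanded pose from where the row before left it, along the tool's axes as they then stand; what a row does not reach is not made up. A row lasts 1/10 s, in which the tool goes at most 50 mm and 8.59 degrees, less where a joint would pass 70% of its speed; a pose out of reach is approached as far as the arm can. A call is refused whole if a number of a shift passes 50 or a number of a turn 0.15, either way. A call with a gripper value outside its range is refused whole. The fingers move at their own pace and stop on an object; FORCE is the grip in N (left out, the last holds). Time passes only in rows, so rows that do not move let the fingers close. It gives the time, the measured TCP pose, the force, the opening and the grip force at its end, in the units of the state.
- bot.observe(): the state, without advancing time (a new reading comes with each control period).
- bot.grab_frame(name): name is "side" or "top" or "wrist"; returns a dict with "img" (420x560x3 uint8, red, green, blue), "intrinsics" (3x3 intrinsics, pixels), "R" (3x3) and "t" (3): a world point X has camera coordinates R X + t; the wrist camera has in their place "tool_from_camera" (4x4, takes a point from camera to tool coordinates, whose origin is the TCP and whose axes are the flange's). Camera axes: x right, y down, z forward; pixel columns grow to the right and rows downward; lengths in m; the calibration is good to about 2 mm. A picture is of the moment at which its call begins: read the wrist's pose just before it. There is no depth.
- bot.job_done(): hands the job in; it is judged then, once.
Trained networks look in a picture, given as the dict that the camera call returned (one of the last four; its "shot" number tells which), for a name from the list of things; names that differ only in an ending like _2 or _b are one class to them, and where a whole thing is asked for, a point or a joint stands for the part that bears it (a point fixed in the world has none). Each returns a list of dicts, best first, with "conf" (0 to 1); they miss things now and then, are a little off and sometimes report something else, mostly with a low value. They report only what shows in the picture. A call takes as long as a camera call. They do not tell look-alikes from the thing itself.
- bot.trace(query, picture): "region" (420x560 bool, what is visible of it).
- bot.spot_point(query, picture): "xyz" ([x, y, z] in m, in world coordinates, good to about 4 mm: a listed point, or the origin of a listed thing).
The state is a dict: "clock": time; "qpos": joint angles; "qd": joint speeds; "joint_efforts": joint torques, N m; "position": TCP position; "tool_rot": TCP orientation; "force": force on the tool from outside, world axes, zero at the start; "moment": the same for the moment, N m; "grip_width": finger opening in m; "finger_force": force on a finger pad.
Only numpy, scipy, OpenCV 4.12 (cv2) and the standard library are available. Lean on these libraries where they do the work, as an engineer would, in place of code of your own. Each camera call takes 0.05 s, during which the arm holds its last target. There are 200 camera calls.

## Working session

There is one attempt and no reset: what is moved stays moved. The work goes in short steps, Python scripts to look and compute and a shell command to move; the robot and the scene stay as the last step left them, time stands still between calls to the robot, and variables do not carry over. Pictures are saved under pics/ and viewed, at most 13 in all, crops included, and the job is handed in when it is done.

```bash
mkdir -p pics; cat > h.py <<'E'
from workcell import bot
import numpy as np, cv2
from scipy.spatial.transform import Rotation as Ro
def save(f,n): cv2.imwrite(f'pics/{n}.png',f['img'][:,:,::-1])
def st():
    s=bot.observe(); print('t',round(s['clock'],2),'p',np.round(s['position'],4),'rpy',np.round(s['tool_rot'],3),'F',np.round(s['force'],1),'w',round(s['grip_width'],4),'ff',s['finger_force']); return s
E
python3 - <<'E'
from h import *
s=st(); print(bot.tip_reach, np.round(s['qpos'],3))
for c in ['top','side']:
    f=bot.grab_frame(c); save(f,c+'0')
    for q in ['box_in','tray_grip','tray_floor','wrench','roll','die','cup','funnel','bottle','tub','spatula']:
        print(c,q,[(np.round(d['xyz'],3).tolist(),round(d['conf'],2)) for d in bot.spot_point(q,f)][:4])
E
```

```text
t 0.0 p [ 0.1653 -0.6025  0.3033] rpy [-3.14   0.     0.268] F [-0.4 -0.4 -0.7] w 0.0856 ff 0.0
0.0726 [ 1.233  0.522 -0.036  1.6    0.021  1.021 -0.113]
top box_in [([0.418, 0.092, 0.079], 0.35)]
top tray_grip [([0.454, 0.107, 0.001], 0.73), ([0.457, 0.109, 0.128], 0.56)]
top tray_floor [([0.463, 0.108, 0.086], 0.77), ([0.797, 0.059, 0.001], 0.65), ([0.404, 0.462, -0.002], 0.6)]
top wrench [([0.195, -0.31, 0.001], 0.85), ([0.414, 0.091, 0.079], 0.72)]
top roll [([0.4, -0.34, 0.001], 0.95)]
top die []
top cup [([0.518, -0.46, -0.003], 0.88), ([0.456, 0.107, -0.002], 0.51)]
top funnel [([0.613, 0.452, -0.001], 0.88)]
top bottle [([0.273, 0.377, 0.003], 0.73)]
top tub [([0.403, 0.455, -0.002], 0.89)]
top spatula [([0.796, 0.061, 0.002], 0.93)]
side box_in []
side tray_grip [([0.459, 0.108, 0.129], 0.72)]
side tray_floor [([0.458, 0.108, 0.083], 0.86)]
side wrench [([0.196, -0.307, 0.003], 0.88), ([0.418, 0.095, 0.078], 0.63)]
side roll [([0.401, -0.341, 0.002], 0.68)]
side die [([0.606, -0.26, -0.002], 0.91)]
side cup [([0.521, -0.458, -0.0], 0.9), ([0.61, -0.258, 0.001], 0.39), ([0.613, 0.454, 0.002], 0.23)]
side funnel [([0.616, 0.456, 0.002], 0.83)]
side bottle [([0.276, 0.382, 0.004], 0.69), ([0.522, -0.456, 0.002], 0.45)]
side tub [([0.408, 0.458, -0.002], 0.69), ([0.459, 0.11, 0.128], 0.35)]
side spatula [([0.802, 0.061, 0.002], 0.88)]
```

View pics/top0.png

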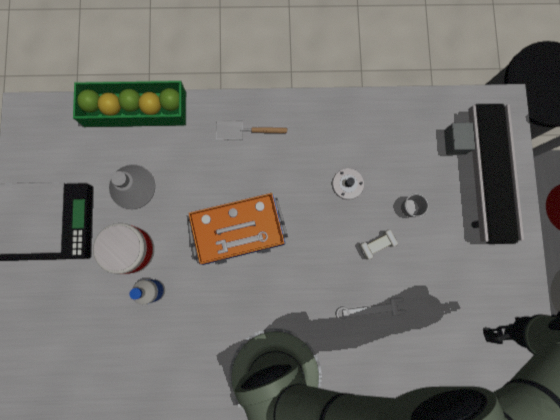

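View pics/side0.png

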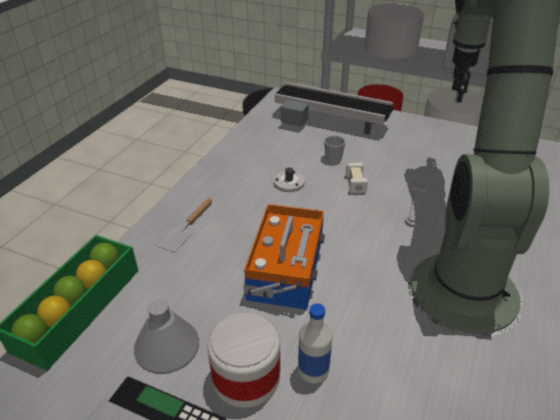

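Top view: tray at (237,230), small wrench lying in it at (242,243), roll (379,244), die (348,184), cup (413,206), and large look-alike wrench on the table at (370,310). Side view agrees. There is only one roll and one die, so no candidates to sort out there. Next I measure the yaws and check heights from two views.

```bash
cat >> h.py <<'E'
def back(px,f,z):
    K=f['intrinsics'];
    if 'R' in f: R=f['R'];t=f['t']
    else:
        T=f['W']; R=T[:3,:3].T; t=-R@T[:3,3]
    d=np.c_[np.atleast_2d(px),np.ones(len(np.atleast_2d(px)))]@np.linalg.inv(K).T@R
    c=-R.T@t; return c+d*((z-c[2])/d[:,2])[:,None]
def wrist():
    s=bot.observe(); f=bot.grab_frame('wrist'); T=np.eye(4); T[:3,:3]=Ro.from_euler('xyz',s['tool_rot']).as_matrix(); T[:3,3]=s['position']
    f['W']=T@f['tool_from_camera']; return f
def rect(f,q,z,near=None):
    out=[]
    for d in bot.trace(q,f)[:3]:
        ys,xs=np.nonzero(d['region'])
        if len(xs)<20: continue
        P=back(np.c_[xs,ys].astype(float),f,z)[:,:2]
        (c,wh,a)=cv2.minAreaRect((P*1000).astype(np.float32)); a=a if wh[0]>=wh[1] else a+90
        out.append((np.round(c,1),np.round(wh,1),'long axis deg',round(a,1),'conf',round(d['conf'],2)))
    return out
def tri(fs,q):
    # two-view: rays through spot points' pixels
    A=[];b=[]
    for f in fs:
        d=bot.spot_point(q,f)
        if not d: return None
        R,t=(f['R'],f['t']) if 'R' in f else (f['W'][:3,:3].T,-f['W'][:3,:3].T@f['W'][:3,3])
        c=-R.T@t; v=np.array(d[0]['xyz'])-c; v/=np.linalg.norm(v); M=np.eye(3)-np.outer(v,v); A.append(M);b.append(M@c)
    return np.round(np.linalg.lstsq(np.vstack(A),np.hstack(b),rcond=None)[0],4)
E
python3 - <<'E'
from h import *
f=bot.grab_frame('top'); g=bot.grab_frame('side')
print('tray',rect(f,'tray_floor',.1)); print('box',rect(f,'box_in',.07)); print('roll',rect(f,'roll',.045)); print('die',rect(f,'die',.014))
for q in ['tray_grip','tray_floor','roll','die']: print(q,tri([f,g],q))
E
```

```text
tray [(array([460.6, 109.8]), array([164.4, 274.9]), 'long axis deg', 102.9, 'conf', 0.96)]
box [(array([457.3, 108.5]), array([180.2, 297.6]), 'long axis deg', 101.8, 'conf', 0.73)]
roll [(array([ 401.6, -335.7]), array([ 56.3, 118.8]), 'long axis deg', 115.3, 'conf', 0.88)]
die [(array([ 607.2, -257.1]), array([ 99.8, 101.4]), 'long axis deg', 177.4, 'conf', 0.86)]
tray_grip [0.4579 0.1077 0.1301]
tray_floor [0.4608 0.1099 0.0805]
roll [ 0.3996 -0.338   0.0035]
die [ 0.6507 -0.3156 -0.2799]
```

```bash
for i in 1 2 ; do python3 -m jog '[[[35,-25,0,0,0,0,1],[35,-25,0,0,0,-0.14,1],[35,-25,0,0,0,-0.14,1],[35,-25,0,0,0,-0.14,1],[30,-25,0,0,0,-0.14,1]]]' 30; done; python3 -c "
from h import *
s=st(); f=wrist(); save(f,'w1')
for q in ['roll','die']: print(q,[(np.round(d['xyz'],4),round(d['conf'],2)) for d in bot.spot_point(q,f)][:2])
print(rect(f,'roll',.05),rect(f,'die',.014))"
```

```text
clock: 2.4
position: [0.2674, -0.4193, 0.3039]
tool_rot: [3.141, -0.0, 0.835]
force: [0.3, -0.6, -0.2]
grip_width: 0.0854
finger_force: 0.0
clock: 2.9
position: [0.2549, -0.2121, 0.3039]
tool_rot: [3.141, 0.0, 1.395]
force: [0.1, 0.1, 0.1]
grip_width: 0.0855
finger_force: 0.0
t 2.9 p [ 0.2549 -0.2121  0.3039] rpy [3.141 0.    1.395] F [0.1 0.1 0.1] w 0.0855 ff 0.0
roll [(array([ 0.401 , -0.3384, -0.0011]), 0.74)]
die []
[(array([ 394.4, -330.2]), array([ 54.2, 129.5]), 'long axis deg', 116.0, 'conf', 0.72)] []
```

```bash
python3 -m jog '[[[0,20,0,0,0,-0.13,1],[0,0,0,0,0,-0.13,1],[0,0,0,0,0,-0.135,1],[30,30,0,0,0,0,1],[30,30,0,0,0,0,1]]]'; python3 -m jog '[[[34,32,0,0,0,0,1],[34,32,0,0,0,0,1],[34,32,0,0,0,0,1],[34,32,0,0,0,0,1],[34,32,0,0,0,0,1]]]';python3 -m jog '[[[34,32,0,0,0,0,1],[0,0,0,0,0,0,1],[0,0,0,0,0,0,1]]]'; python3 -c "
from h import *
s=st(); f=wrist(); save(f,'w2')
for q in ['tray_grip','tray_floor','wrench']: print(q,[(np.round(d['xyz'],4),round(d['conf'],2)) for d in bot.spot_point(q,f)][:2])
print(rect(f,'tray_floor',.105))"
```

```text
clock: 3.65
position: [0.3214, -0.1465, 0.3039]
tool_rot: [3.141, -0.0, 1.778]
force: [0.1, -0.8, -0.2]
grip_width: 0.0855
finger_force: 0.0
clock: 4.15
position: [0.4428, 0.0548, 0.3037]
tool_rot: [3.141, -0.0, 1.78]
force: [0.7, -2.1, -0.5]
grip_width: 0.0852
finger_force: 0.0
clock: 4.45
position: [0.466, 0.0939, 0.3032]
tool_rot: [-3.14, -0.001, 1.783]
force: [0.2, -0.7, -0.2]
grip_width: 0.0852
finger_force: 0.0
t 4.45 p [0.466  0.0939 0.3032] rpy [-3.140e+00 -1.000e-03  1.783e+00] F [ 0.2 -0.7 -0.2] w 0.0852 ff 0.0
tray_grip []
tray_floor [(array([0.4583, 0.1107, 0.084 ]), 0.82)]
wrench [(array([0.417 , 0.0928, 0.0853]), 0.65)]
[(array([458.9, 102.9]), array([162.3, 259.4]), 'long axis deg', 102.5, 'conf', 0.56)]
```

View pics/w2.png

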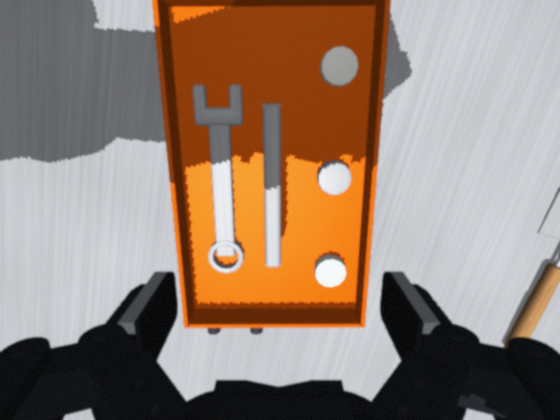

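Wrist view: handle bar from (272,103) to (272,267), wrench to its left (box −x), discs on the right, box −y end at the bottom.

```bash
python3 -c "
from h import *
f=wrist(); s=st()
P=back([[272,104],[273,266]],f,.137); c=P.mean(0); d=P[0]-P[1]; print(P,c,np.linalg.norm(d),np.arctan2(d[1],d[0]))
e=c-s['position']; R=f['W'][:3,:3]; T=Ro.from_euler('xyz',s['tool_rot']).as_matrix(); print('tool shift mm',T.T@e*1000)
e2=np.array([.4583,.1085,.137])-s['position'];print(T.T@e2*1000)"
```

```text
t 4.75 p [0.4654 0.0925 0.304 ] rpy [3.141 0.    1.781] F [-0.6  0.1  0.2] w 0.085 ff 0.0
[[0.44581009 0.16211969 0.137     ]
 [0.46998615 0.04943732 0.137     ]] [0.45789812 0.10577851 0.137     ] 0.11524668757121792 1.7821428512992226
tool shift mm [ 14.64798764  -4.58907535 167.00892748]
[ 17.2258184   -3.62844721 167.00798759]
```

```bash
python3 -m jog '[[[16,-4,10,0,0,0,0.6],[0,0,35,0,0,0,0.6],[0,0,35,0,0,0,0.6],[0,0,25,0,0,0,0.6],[0,0,14,0,0,0,0.6]]]' 60 | head -2;  python3 -m jog '[[[0,0,0,0,0,0,0.6],[0,0,0,0,0,0,0],[0,0,0,0,0,0,0],[0,0,0,0,0,0,0],[0,0,0,0,0,0,0]]]' 60; python3 -m jog '[[[0,0,0,0,0,0,0],[0,0,0,0,0,0,0]]]' 60
```

```text
clock: 5.25
position: [0.4576, 0.1076, 0.1834]
clock: 5.75
position: [0.4582, 0.1082, 0.186]
tool_rot: [3.141, 0.001, 1.783]
force: [-5.3, -1.2, 13.3]
grip_width: 0.0105
finger_force: 58.5
clock: 5.95
position: [0.4582, 0.1082, 0.186]
tool_rot: [3.141, 0.001, 1.783]
force: [-5.2, -1.3, 12.8]
grip_width: 0.0108
finger_force: 58.5
```

```bash
python3 -c "
import numpy as np
a=np.radians(np.arange(30,151,5)); print(np.c_[np.degrees(a[1:]),np.round(np.diff(-95*np.cos(a)),1),np.round(-np.diff(95*np.sin(a)),1)].tolist())"
```

```text
[[35.0, 4.5, -7.0], [40.0, 5.0, -6.6], [45.0, 5.6, -6.1], [50.0, 6.1, -5.6], [55.0, 6.6, -5.0], [59.99999999999999, 7.0, -4.5], [65.0, 7.4, -3.8], [70.0, 7.7, -3.2], [75.0, 7.9, -2.5], [80.0, 8.1, -1.8], [85.0, 8.2, -1.1], [90.0, 8.3, -0.4], [95.0, 8.3, 0.4], [100.0, 8.2, 1.1], [105.00000000000001, 8.1, 1.8], [110.0, 7.9, 2.5], [115.0, 7.7, 3.2], [119.99999999999999, 7.4, 3.8], [125.00000000000001, 7.0, 4.5], [130.0, 6.6, 5.0], [135.0, 6.1, 5.6], [140.0, 5.6, 6.1], [145.0, 5.0, 6.6], [150.0, 4.5, 7.0]]
```

```bash
python3 -m jog '[[[0,2.2,-3.5,0,0,0,0],[0,2.3,-3.5,0,0,0,0],[0,5,-6.6,0,0,0,0],[0,5.6,-6.1,0,0,0,0],[0,0,0,0,0,0,0]]]' 80; python3 -c "
from h import *
st()"
```

```text
clock: 6.45
position: [0.4728, 0.1114, 0.2055]
tool_rot: [-3.141, 0.0, 1.783]
force: [-9.4, -0.8, 2.2]
grip_width: 0.0104
finger_force: 80.1
t 6.45 p [0.4728 0.1114 0.2055] rpy [-3.141  0.     1.783] F [-9.4 -0.8  2.2] w 0.0104 ff 80.09390830993652
```

```bash
python3 -m jog '[[[0,6.1,-5.6,0,0,0,0],[0,6.6,-5,0,0,0,0],[0,7,-4.5,0,0,0,0],[0,7.4,-3.8,0,0,0,0],[0,7.7,-3.2,0,0,0,0]]]' 80; python3 -m jog '[[[0,7.9,-2.5,0,0,0,0],[0,8.1,-1.8,0,0,0,0],[0,8.2,-1.1,0,0,0,0],[0,8.3,-0.4,0,0,0,0],[0,0,0,0,0,0,0]]]' 80
```

```text
clock: 6.95
position: [0.5069, 0.1189, 0.2279]
tool_rot: [-3.142, 0.0, 1.783]
force: [-6.9, -0.6, 10.4]
grip_width: 0.0101
finger_force: 81.0
clock: 7.45
position: [0.5399, 0.1261, 0.2336]
tool_rot: [3.139, -0.001, 1.783]
force: [0.8, -0.6, 13.9]
grip_width: 0.0102
finger_force: 81.4
```

```bash
python3 -m jog '[[[0,8.3,0.4,0,0,0,0],[0,8.2,1.1,0,0,0,0],[0,8.1,1.8,0,0,0,0],[0,7.9,2.5,0,0,0,0],[0,7.7,3.2,0,0,0,0]]]' 80; python3 -m jog '[[[0,7.4,3.8,0,0,0,0],[0,7,4.5,0,0,0,0],[0,6.6,5,0,0,0,0],[0,6.1,5.6,0,0,0,0],[0,0,0,0,0,0,0]]]' 80;python3 -m jog '[[[0,5.6,6.1,0,0,0,0],[0,3,3.3,0,0,0,0],[0,2,3.3,0,0,0,0],[0,2.3,3.5,0,0,0,0],[0,2.2,3.5,0,0,0,0]]]' 80;  python3 -m jog '[[[0,0,0,0,0,0,0],[0,0,0,0,0,0,0]]]' 80;
```

```text
clock: 7.95
position: [0.5789, 0.1346, 0.2241]
tool_rot: [3.139, -0.001, 1.783]
force: [3.3, 3.9, 2.3]
grip_width: 0.0104
finger_force: 80.2
clock: 8.45
position: [0.6056, 0.1404, 0.2042]
tool_rot: [3.14, -0.001, 1.783]
force: [7.9, 4.0, 0.9]
grip_width: 0.0101
finger_force: 80.0
clock: 8.95
position: [0.6194, 0.1435, 0.1852]
tool_rot: [3.142, -0.001, 1.783]
force: [-26.3, -4.3, 64.6]
grip_width: 0.0102
finger_force: 89.0
clock: 9.15
position: [0.6191, 0.1435, 0.1859]
tool_rot: [-3.142, -0.0, 1.783]
force: [-9.1, 0.5, 23.2]
grip_width: 0.0106
finger_force: 83.1
```

```bash
python3 -m jog '[[[0,0,0,0,0,0,0.5],[0,0,0,0,0,0,0.5],[0,0,0,0,0,0,0.5],[0,0,-10,0,0,0,0.5],[0,0,-30,0,0,0,0.5]]]' 40 | head -2; python3 -m jog '[[[0,0,-40,0,0,0,0.5],[0,0,-40,0,0,0,0.8],[0,0,0,0,0,0,0.8]]]'; python3 -c "
from h import *
st(); f=wrist(); save(f,'w3')
for q in ['tray_grip','tray_floor','wrench','box_in']: print(q,[(np.round(d['xyz'],4),round(d['conf'],2)) for d in bot.spot_point(q,f)][:2])
f=bot.grab_frame('side');save(f,'s3')
for q in ['tray_grip','box_in','tray_floor']: print(q,[(np.round(d['xyz'],4),round(d['conf'],2)) for d in bot.spot_point(q,f)][:2])
"
```

```text
clock: 9.65
position: [0.6183, 0.1425, 0.2235]
clock: 9.95
position: [0.6205, 0.1438, 0.3109]
tool_rot: [3.134, -0.0, 1.783]
force: [-0.2, 0.2, -0.1]
grip_width: 0.0678
finger_force: 0.0
t 9.95 p [0.6205 0.1438 0.3109] rpy [ 3.134 -0.     1.783] F [-0.2  0.2 -0.1] w 0.0678 ff 0.0
tray_grip [(array([0.6188, 0.1437, 0.135 ]), 0.65)]
tray_floor [(array([0.6177, 0.1465, 0.0847]), 0.85)]
wrench [(array([0.5778, 0.1293, 0.0839]), 0.65)]
box_in [(array([0.4559, 0.1078, 0.0009]), 0.92), (array([0.7973, 0.0575, 0.0016]), 0.55)]
tray_grip [(array([0.6221, 0.1456, 0.1277]), 0.7)]
box_in []
tray_floor [(array([0.6199, 0.1423, 0.0785]), 0.93)]
```

```bash
python3 -m jog '[[[0,0,0,0,0,-0.12,0.8],[-20,-24,0,0,0,-0.115,0.8],[-30,-36,0,0,0,0,0.8],[-30,-36,0,0,0,0,0.8],[-30,-36,0,0,0,0,0.8]]]'|head -3; python3 -m jog '[[[-30,-36,0,0,0,0,0.8],[-30,-36,0,0,0,0,0.8],[-30,-36,0,0,0,0,0.8],[-30,-36,0,0,0,0,0.8],[-30,-36,0,0,0,0,0.8]]]'|head -3;  python3 -m jog '[[[-30,-36,0,0,0,0,0.8],[-30,-36,0,0,0,0,0.8],[-20,-20,0,0,0,0,0.8],[0,0,0,0,0,0,0.8]]]'; python3 -c "
from h import *
s=st(); f=wrist(); save(f,'w4')
for q in ['roll','die']: print(q,[(np.round(d['xyz'],4),round(d['conf'],2)) for d in bot.spot_point(q,f)][:2])
print(rect(f,'roll',.05))"
```

```text
clock: 10.9
position: [0.5435, -0.013, 0.3045]
tool_rot: [-3.141, -0.0, 2.018]
clock: 11.4
position: [0.446, -0.2263, 0.3049]
tool_rot: [-3.142, -0.0, 2.018]
clock: 11.8
position: [0.3966, -0.3402, 0.3043]
tool_rot: [-3.14, -0.0, 2.012]
force: [-0.4, 0.2, -0.4]
grip_width: 0.0681
finger_force: 0.0
t 11.8 p [ 0.3966 -0.3402  0.3043] rpy [-3.14  -0.     2.012] F [-0.4  0.2 -0.4] w 0.0681 ff 0.0
roll [(array([ 0.4039, -0.3382,  0.0017]), 0.89)]
die [(array([ 0.607 , -0.2532, -0.0024]), 0.57)]
[(array([ 399.8, -338.7]), array([ 55.3, 111. ]), 'long axis deg', 115.4, 'conf', 0.74)]
```

View pics/w4.png

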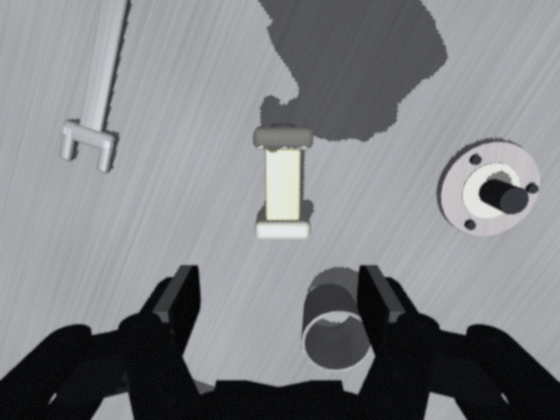

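View pics/s3.png

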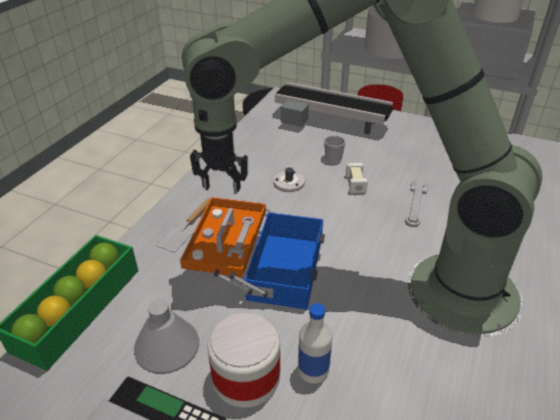

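Tray rests open at (225,235) with the wrench in it, and the compartment is empty and clear. In the wrist view the roll's waist is centred at (283,186); the cup is nearby at (338,340), 110 mm away.

```bash
python3 -c "
from h import *
s=st(); f=wrist()
P=back([[283,151],[284,222],[266,186],[300,186]],f,.044); print(P, np.linalg.norm(P[0]-P[1]),np.linalg.norm(P[2]-P[3])); c=P[2:].mean(0); d=P[0]-P[1]; print(c,np.arctan2(d[1],d[0]))
T=Ro.from_euler('xyz',s['tool_rot']).as_matrix()
for e in [c,np.array([.401,-.338,.044])]: print('tool shift mm',T.T@(e-s['position'])*1000)
c=back([[505,201]],f,.054); print('die hub',c)
"
```

```text
t 12.0 p [ 0.3992 -0.3355  0.3048] rpy [ 3.141 -0.     2.019] F [-0.2  0.5  0.3] w 0.0683 ff 0.0
[[ 0.38976583 -0.30727107  0.044     ]
 [ 0.421521   -0.3702507   0.044     ]
 [ 0.38969976 -0.34467889  0.044     ]
 [ 0.41930282 -0.33042499  0.044     ]] 0.0705324374627579 0.0328559729077731
[ 0.40450129 -0.33755194  0.044     ] 2.037809024756028
tool shift mm [ -4.19057216   3.79876549 260.84709684]
tool shift mm [ -3.07638046   0.44938431 260.84649453]
die hub [[ 0.59974942 -0.25711051  0.054     ]]
```

```bash
python3 -m jog '[[[-4,2,30,0,0,0,0.8],[0,0,45,0,0,0,0.8],[0,0,45,0,0,0,0.8],[0,0,45,0,0,0,0.8],[0,0,35,0,0,0,0.8]]]' 40|head -3;  python3 -m jog '[[[0,0,12,0,0,0,0.8],[0,0,7,0,0,0,0.8],[0,0,0,0,0,0,0.8],[0,0,0,0,0,0,0.8]]]'; python3 -c "
from h import *
st(); f=bot.grab_frame('side')['img']; f=wrist(); save(f,'w5')
print(rect(f,'roll',.05))"
```

```text
clock: 12.55
position: [0.4023, -0.3379, 0.1027]
tool_rot: [-3.142, -0.001, 2.02]
clock: 12.95
position: [0.4029, -0.3397, 0.0873]
tool_rot: [3.141, 0.002, 2.018]
force: [-0.7, 0.1, 0.5]
grip_width: 0.0683
finger_force: 0.0
t 12.95 p [ 0.4029 -0.3397  0.0873] rpy [3.141e+00 2.000e-03 2.018e+00] F [-0.7  0.1  0.5] w 0.0683 ff 0.0
[(array([ 394.3, -326.9]), array([52.5, 90.4]), 'long axis deg', 116.7, 'conf', 0.78)]
```

View pics/w5.png

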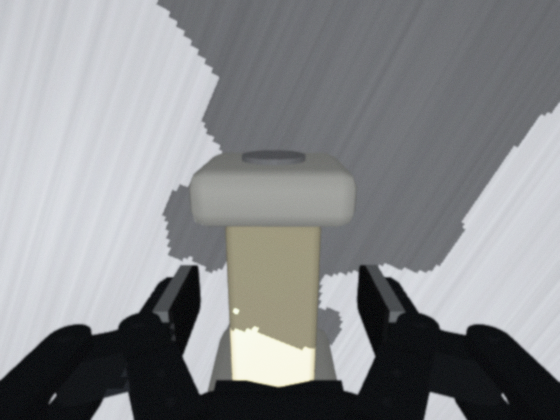

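Roll is between the fingers, waist centre at column ≈273 versus finger centre 280. I'll nudge and close.

```bash
python3 -m jog '[[[0,-2,0,0,0,0,0.8],[0,0,0,0,0,0,0],[0,0,0,0,0,0,0],[0,0,0,0,0,0,0],[0,0,0,0,0,0,0]]]' 60|tail -4;  python3 -m jog '[[[0,0,-3,0,0,0,0],[0,0,-10,0,0,0,0],[0,0,-25,0,0,0,0],[0,0,-35,0,0,0,0],[0,0,-40,0,0,0,0]]]'|tail -5; python3 -m jog '[[[0,0,-40,0,0,0,0],[0,0,0,0,0,0.118,0],[0,0,0,0,0,0.118,0],[0,0,0,0,0,0,0]]]'
```

```text
tool_rot: [-3.141, 0.0, 2.018]
force: [-2.2, 1.4, 8.4]
grip_width: 0.0333
finger_force: 60.6
position: [0.4, -0.3396, 0.2001]
tool_rot: [-3.141, -0.002, 2.018]
force: [0.7, -1.1, -2.7]
grip_width: 0.0335
finger_force: 60.2
clock: 14.5
position: [0.4003, -0.3401, 0.2397]
tool_rot: [3.142, 0.001, 1.78]
force: [-0.9, -0.1, -3.7]
grip_width: 0.0333
finger_force: 60.5
```

```bash
python3 -m jog '[[[18,5,0,0,0,0,0],[30,9,0,0,0,0,0],[36,11,0,0,0,0,0],[36,11,0,0,0,0,0],[36,11,0,0,0,0,0]]]'|head -2;  python3 -m jog '[[[36,11,0,0,0,0,0],[36,11,0,0,0,0,0],[36,11,0,0,0,0,0],[36,11,0,0,0,0,0],[36,11,0,0,0,0,0]]]'|head -2; python3 -m jog '[[[36,11,0,0,0,0,0],[36,11,0,0,0,0,0],[36,11,0,0,0,0,0],[30,9,0,0,0,0,0],[17,3,0,0,0,0,0]]]'|head -2; python3 -m jog '[[[0,0,0,0,0,0,0],[0,0,0,0,0,0,0]]]'; python3 -c "
from h import *
s=st(); f=wrist(); save(f,'w6')
print([(np.round(d['xyz'],4),round(d['conf'],2)) for d in bot.spot_point('box_in',f)][:2])
print([(np.round(d['xyz'],4),round(d['conf'],2)) for d in bot.spot_point('roll',f)][:2])
T=Ro.from_euler('xyz',s['tool_rot']).as_matrix(); print(T.T@(np.array([.4395,.1706,.24])-s['position'])*1000)"
```

```text
clock: 15.0
position: [0.4134, -0.1762, 0.239]
clock: 15.5
position: [0.4295, 0.0113, 0.2391]
clock: 16.0
position: [0.441, 0.1735, 0.2391]
clock: 16.2
position: [0.4411, 0.1706, 0.2388]
tool_rot: [-3.141, 0.0, 1.785]
force: [-0.2, -0.7, -3.8]
grip_width: 0.0329
finger_force: 60.4
t 16.2 p [0.4411 0.1706 0.2388] rpy [-3.141  0.     1.785] F [-0.2 -0.7 -3.8] w 0.0329 ff 60.431867837905884
[]
[(array([0.4444, 0.1721, 0.1563]), 0.76)]
[ 0.31340888 -1.53171081 -1.17819443]
```

View pics/w6.png

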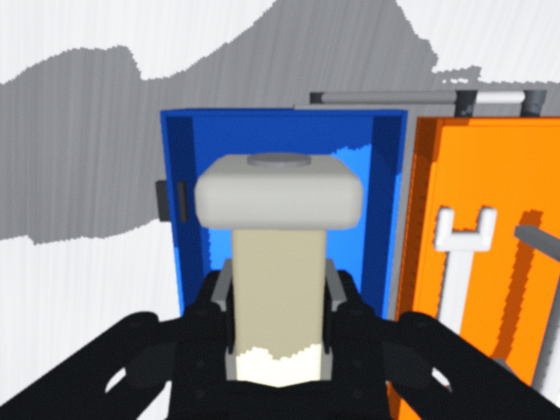

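Roll centred over the compartment; walls at columns 165–405, roll at 200–360, far wall at row 110. Lowering.

```bash
python3 -m jog '[[[0,-2,20,0,0,0,0],[0,0,35,0,0,0,0],[0,0,35,0,0,0,0],[0,0,30,0,0,0,0],[0,0,15,0,0,0,0]]]'|head -4;  python3 -m jog '[[[0,0,5,0,0,0,0],[0,0,3,0,0,0,0],[0,0,2,0,0,0,0],[0,0,0,0,0,0,0],[0,0,0,0,0,0,0]]]'
```

```text
clock: 16.85
position: [0.4388, 0.1692, 0.1018]
tool_rot: [-3.139, 0.0, 1.782]
force: [1.0, 0.5, -2.5]
clock: 17.35
position: [0.4397, 0.1703, 0.0945]
tool_rot: [3.141, -0.0, 1.782]
force: [0.8, -0.2, -3.1]
grip_width: 0.0332
finger_force: 60.3
```

```bash
python3 -m jog '[[[0,0,1.5,0,0,0,0],[0,0,1,0,0,0,0],[0,0,0,0,0,0,0]]]'|head -4;  python3 -m jog '[[[0,0,1,0,0,0,0],[0,0,0,0,0,0,0]]]'|head -4; python3 -m jog '[[[0,0,0.5,0,0,0,0],[0,0,0,0,0,0,0]]]'|head -4
```

```text
clock: 17.65
position: [0.4394, 0.1703, 0.0914]
tool_rot: [-3.142, 0.0, 1.782]
force: [1.0, -0.5, -4.2]
clock: 17.85
position: [0.4393, 0.1703, 0.0903]
tool_rot: [-3.141, 0.0, 1.782]
force: [0.5, 0.1, -3.6]
clock: 18.05
position: [0.4394, 0.1703, 0.0902]
tool_rot: [3.141, 0.0, 1.782]
force: [-2.8, -0.8, 6.7]
```

```bash
python3 -m jog '[[[0,0,0,0,0,0,0.6],[0,0,0,0,0,0,0.6],[0,0,0,0,0,0,0.6],[0,0,-8,0,0,0,0.6],[0,0,-25,0,0,0,0.6]]]'|head -4;  python3 -m jog '[[[0,0,-40,0,0,0,0.6],[0,0,-40,0,0,0,0.6],[0,0,-40,0,0,0,0.6],[0,0,-40,0,0,0,0.6],[-20,3,0,0,0,0,0.6]]]'|head -2; python3 -m jog '[[[-36,6,0,0,0,0,0.6],[-36,6,0,0,0,0,0.6],[-36,6,0,0,0,0,0.6],[-36,6,0,0,0,0,0.6],[-36,6,0,0,0,0,0.6]]]'|head -2;python3 -m jog '[[[-36,6,0,0,0,0,0.6],[-36,6,0,0,0,0,0.6],[-36,6,0,0,0,0,0.6],[-36,6,0,0,0,0,0.6],[-36,6,0,0,0,0,0.6]]]'|head -2; python3 -m jog '[[[-36,6,0,0,0,0,0.6],[-36,4,0,0,0,0,0.6],[0,0,0,0,0,0,0.6],[0,0,0,0,0,0,0.6]]]'; python3 -c "
from h import *
s=st(); f=wrist(); save(f,'w7')
print([(np.round(d['xyz'],4),round(d['conf'],2)) for d in bot.spot_point('die',f)][:2])
T=Ro.from_euler('xyz',s['tool_rot']).as_matrix(); print(T.T@(np.array([.606,-.2575,.04])-s['position'])*1000)
f=bot.grab_frame('top'); print([(np.round(d['xyz'],4),round(d['conf'],2)) for d in bot.spot_point('roll',f)][:2],rect(f,'roll',.05)); save(f,'t7')"
```

```text
clock: 18.55
position: [0.4386, 0.1702, 0.1224]
tool_rot: [-3.139, 0.0, 1.782]
force: [0.6, -0.4, 0.3]
clock: 19.05
position: [0.4471, 0.1538, 0.288]
clock: 19.55
position: [0.5137, -0.0198, 0.2836]
clock: 20.05
position: [0.5807, -0.1895, 0.2836]
clock: 20.45
position: [0.6051, -0.2567, 0.283]
tool_rot: [-3.142, -0.001, 1.781]
force: [0.1, 0.4, -0.6]
grip_width: 0.0513
finger_force: 0.0
t 20.45 p [ 0.6051 -0.2567  0.283 ] rpy [-3.142e+00 -1.000e-03  1.781e+00] F [ 0.1  0.4 -0.6] w 0.0513 ff 0.0
[(array([ 0.6037, -0.2555, -0.0027]), 0.62)]
[ -1.16742335   0.69685949 242.96421974]
[(array([0.4392, 0.1709, 0.004 ]), 0.89)] [(array([437.2, 168.3]), array([ 57.8, 113.6]), 'long axis deg', 100.8, 'conf', 0.69)]
```

View pics/w7.png

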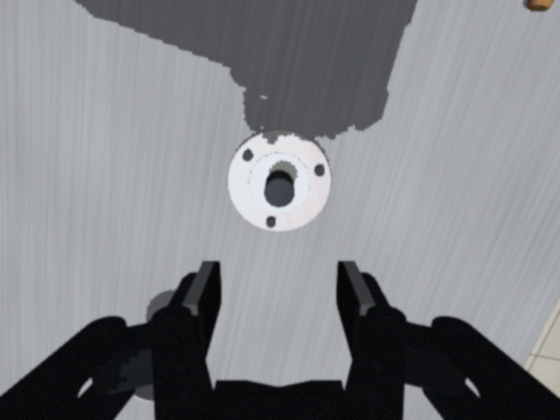

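Die disc at (279,182), hub top at (280,190), a stud at (319,170) near the closing line (so stay above stud height).

```bash
python3 -c "
from h import *
s=st(); f=wrist()
T=Ro.from_euler('xyz',s['tool_rot']).as_matrix()
for p,z in [((280,190),.054),((279.5,182),.014)]:
  c=back([p],f,z)[0]; print(c,T.T@(c-s['position'])*1000)"
```

```text
t 20.7 p [ 0.6054 -0.2555  0.2833] rpy [ 3.141 -0.     1.783] F [-0.   0.1  0.2] w 0.051 ff 0.0
[ 0.60651005 -0.25566036  0.054     ] [ -0.3696337    0.9982246  229.31613838]
[ 0.60664494 -0.25760319  0.014     ] [ -2.29774866   0.7114178  269.31604944]
```

```bash
python3 -m jog '[[[-1,1,30,0,0,0,0.6],[0,0,45,0,0,0,0.6],[0,0,45,0,0,0,0.6],[0,0,40,0,0,0,0.6],[0,0,15,0,0,0,0.6]]]'|head -4;  python3 -m jog '[[[0,0,10,0,0,0,0.6],[0,0,0,0,0,0,0.6],[0,0,0,0,0,0,0],[0,0,0,0,0,0,0],[0,0,0,0,0,0,0]]]' 80;python3 -m jog '[[[0,0,0,0,0,0,0],[0,0,0,0,0,0,0]]]' 80
```

```text
clock: 21.25
position: [0.6052, -0.2563, 0.1045]
tool_rot: [-3.138, -0.003, 1.783]
force: [0.6, -0.0, 0.7]
clock: 21.75
position: [0.6073, -0.2575, 0.1001]
tool_rot: [3.14, 0.002, 1.781]
force: [-1.9, 1.5, 9.3]
grip_width: 0.0262
finger_force: 78.1
clock: 21.95
position: [0.6073, -0.2575, 0.1]
tool_rot: [3.14, 0.002, 1.782]
force: [-2.3, 0.8, 9.3]
grip_width: 0.026
finger_force: 78.1
```

```bash
python3 -m jog '[[[0,0,-3,0,0,0,0],[0,0,-12,0,0,0,0],[0,0,-30,0,0,0,0],[0,0,-35,0,0,0,0],[0,0,-40,0,0,0,0]]]'|tail -5;  python3 -m jog '[[[0,-8,-35,0,0,0,0],[10,-18,0,0,0,0,0],[25,-18,0,0,0,0,0],[32,-18,0,0,0,0,0],[36,-12,0,0,0,0,0]]]'|head -2;python3 -m jog '[[[36,0,0,0,0,0,0],[36,0,0,0,0,0,0],[36,0,0,0,0,0,0],[36,0,0,0,0,0,0],[36,0,0,0,0,0,0]]]'|head -2;python3 -m jog '[[[28,0,0,0,0,0,0],[12,0,0,0,0,0,0],[0,0,0,0,0,0,0],[0,0,0,0,0,0,0]]]';python3 -c "
from h import *
s=st(); f=wrist(); save(f,'w8')
T=Ro.from_euler('xyz',s['tool_rot']).as_matrix(); print(T.T@(np.array([.467,.0425,.104])-s['position'])*1000)"
```

```text
position: [0.6062, -0.257, 0.2197]
tool_rot: [-3.141, -0.001, 1.782]
force: [1.1, -0.5, -3.5]
grip_width: 0.0254
finger_force: 79.2
clock: 22.95
position: [0.5111, -0.1718, 0.2538]
clock: 23.45
position: [0.4745, 0.0054, 0.254]
clock: 23.85
position: [0.4668, 0.0425, 0.2533]
tool_rot: [3.141, 0.001, 1.782]
force: [0.2, -0.1, -3.8]
grip_width: 0.0261
finger_force: 79.7
t 23.85 p [0.4668 0.0425 0.2533] rpy [3.141e+00 1.000e-03 1.782e+00] F [ 0.2 -0.1 -3.8] w 0.0261 ff 79.70723748207092
[1.00592023e-01 1.27229156e-01 1.49317124e+02]
```

View pics/w8.png

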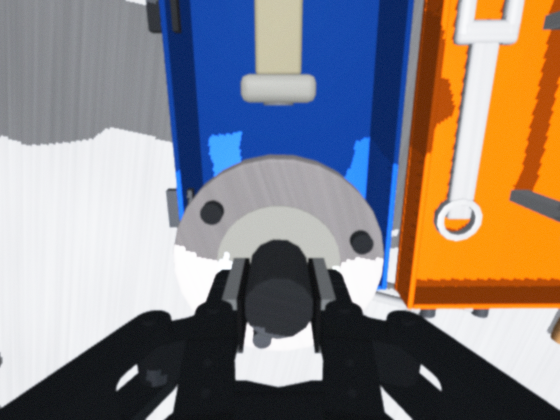

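Die hangs level, roll sits upright in the box ahead of it (flange at (278,88)); die clear of walls when projected down. Lowering.

```bash
python3 -m jog '[[[0,0,20,0,0,0,0],[0,0,35,0,0,0,0],[0,0,35,0,0,0,0],[0,0,30,0,0,0,0],[0,0,15,0,0,0,0]]]'|head -4;  python3 -m jog '[[[0,0,5,0,0,0,0],[0,0,4,0,0,0,0],[0,0,2,0,0,0,0],[0,0,0,0,0,0,0],[0,0,0,0,0,0,0]]]'|head -4;python3 -m jog '[[[0,0,1,0,0,0,0],[0,0,1,0,0,0,0],[0,0,0,0,0,0,0]]]'|head -4
```

```text
clock: 24.4
position: [0.466, 0.0418, 0.1157]
tool_rot: [-3.139, 0.0, 1.78]
force: [1.1, 0.7, -3.9]
clock: 24.9
position: [0.4669, 0.0431, 0.1075]
tool_rot: [3.141, 0.0, 1.781]
force: [1.0, -0.4, -5.6]
clock: 25.2
position: [0.4666, 0.0432, 0.1049]
tool_rot: [3.142, 0.0, 1.782]
force: [0.3, 0.0, -4.0]
```

```bash
python3 -m jog '[[[0,0,1,0,0,0,0],[0,0,0,0,0,0,0]]]'|head -4;python3 -m jog '[[[0,0,0.7,0,0,0,0],[0,0,0,0,0,0,0]]]'|head -4
```

```text
clock: 25.4
position: [0.4666, 0.0432, 0.104]
tool_rot: [3.141, 0.0, 1.782]
force: [-0.1, 0.2, 0.7]
clock: 25.6
position: [0.4666, 0.0432, 0.1039]
tool_rot: [3.141, 0.001, 1.782]
force: [-6.9, -1.4, 22.7]
```

```bash
python3 -m jog '[[[0,0,0,0,0,0,0.5],[0,0,0,0,0,0,0.5],[0,0,0,0,0,0,0.5],[0,0,-8,0,0,0,0.5],[0,0,-25,0,0,0,0.5]]]'|head -4;  python3 -m jog '[[[0,0,-40,0,0,0,0.5],[0,0,-45,0,0,0,0.5],[0,0,-45,0,0,0,0.5],[0,0,-45,0,0,0,0.5],[-20,0,0,0,0,0,0.5]]]'|head -2;python3 -m jog '[[[26,34,0,0,0,0,0.5],[30,34,0,0,0,0,0.5],[30,34,0,0,0,0,0.5],[0,34,0,0,0,0,0.5],[0,34,0,0,0,0,0.5]]]'|head -2;python3 -m jog '[[[0,0,0,0,0,0,0.5],[0,0,0,0,0,0,0.5]]]'|head -2; python3 -c "
from h import *
s=st(); f=wrist(); save(f,'w9')
for q in ['tray_grip','die','roll','wrench']:print(q,[(np.round(d['xyz'],4),round(d['conf'],2)) for d in bot.spot_point(q,f)][:2])
f=bot.grab_frame('side'); save(f,'s9')
for q in ['die','roll']:print(q,[(np.round(d['xyz'],4),round(d['conf'],2)) for d in bot.spot_point(q,f)][:2])
T=Ro.from_euler('xyz',s['tool_rot']).as_matrix(); print(T.T@(np.array([.619,.1435,.186])-s['position'])*1000)"
```

```text
clock: 26.1
position: [0.4658, 0.0433, 0.1356]
tool_rot: [-3.139, -0.001, 1.782]
force: [0.1, -0.4, 0.9]
clock: 26.6
position: [0.472, 0.0258, 0.3169]
clock: 27.1
position: [0.6198, 0.1447, 0.3117]
clock: 27.3
position: [0.6187, 0.1436, 0.3111]
t 27.3 p [0.6187 0.1436 0.3111] rpy [-3.141e+00 -1.000e-03  1.782e+00] F [-0.1 -0.2 -0.2] w 0.0422 ff 0.0
tray_grip [(array([0.6182, 0.1418, 0.1362]), 0.8), (array([ 0.7965,  0.0597, -0.0013]), 0.65)]
die [(array([0.4679, 0.0474, 0.0017]), 0.67)]
roll [(array([0.4405, 0.1713, 0.0052]), 0.71)]
wrench [(array([0.5785, 0.128 , 0.0841]), 0.94)]
die [(array([0.4685, 0.0414, 0.0043]), 0.8)]
roll [(array([0.4389, 0.1715, 0.005 ]), 0.79)]
[ -0.22858848   0.37221539 125.06049254]
```

View pics/w9.png

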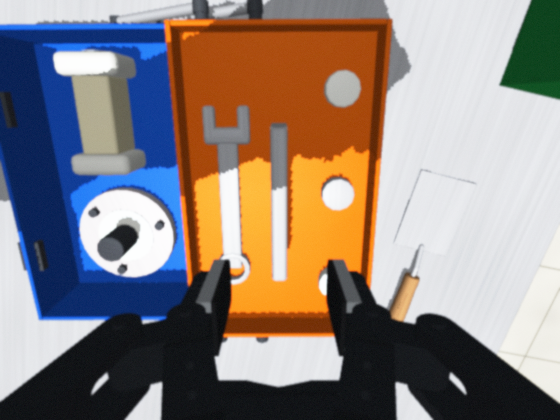

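Both parts stand side by side in the compartment (roll ≈(98,110), die ≈(126,232)). The wrench is in the tray at (230,195) and the handle is centred at column 280. Gripping the handle and swinging back.

```bash
python3 -m jog '[[[0,0,20,0,0,0,0.5],[0,0,40,0,0,0,0.5],[0,0,35,0,0,0,0.5],[0,0,20,0,0,0,0.5],[0,0,9,0,0,0,0.5]]]' 60 | head -4;  python3 -m jog '[[[0,0,0,0,0,0,0.5],[0,0,0,0,0,0,0],[0,0,0,0,0,0,0],[0,0,0,0,0,0,0],[0,0,0,0,0,0,0]]]' 80; python3 -m jog '[[[0,-2.2,-3.5,0,0,0,0],[0,-2.3,-3.5,0,0,0,0],[0,-5,-6.6,0,0,0,0],[0,-5.6,-6.1,0,0,0,0],[0,0,0,0,0,0,0]]]' 80
```

```text
clock: 28.2
position: [0.6183, 0.143, 0.1854]
tool_rot: [-3.139, 0.0, 1.782]
force: [-0.0, -0.4, 0.9]
clock: 28.7
position: [0.619, 0.1434, 0.1886]
tool_rot: [3.141, 0.0, 1.782]
force: [-6.2, -2.4, 10.0]
grip_width: 0.0102
finger_force: 78.2
clock: 29.2
position: [0.6044, 0.1401, 0.2082]
tool_rot: [3.14, 0.0, 1.782]
force: [4.5, 1.7, -1.7]
grip_width: 0.0102
finger_force: 78.9
```

```bash
python3 -m jog '[[[0,-6.1,-5.6,0,0,0,0],[0,-6.6,-5,0,0,0,0],[0,-7,-4.5,0,0,0,0],[0,-7.4,-3.8,0,0,0,0],[0,-7.7,-3.2,0,0,0,0]]]' 80|head -4; python3 -m jog '[[[0,-7.9,-2.5,0,0,0,0],[0,-8.1,-1.8,0,0,0,0],[0,-8.2,-1.1,0,0,0,0],[0,-8.3,-0.4,0,0,0,0],[0,0,0,0,0,0,0]]]' 80; python3 -m jog '[[[0,-8.3,0.4,0,0,0,0],[0,-8.2,1.1,0,0,0,0],[0,-8.1,1.8,0,0,0,0],[0,-7.9,2.5,0,0,0,0],[0,-7.7,3.2,0,0,0,0]]]' 80|head -4; python3 -m jog '[[[0,-7.4,3.8,0,0,0,0],[0,-7,4.5,0,0,0,0],[0,-6.6,5,0,0,0,0],[0,-6.1,5.6,0,0,0,0],[0,0,0,0,0,0,0]]]' 80
```

```text
clock: 29.7
position: [0.5712, 0.1328, 0.2301]
tool_rot: [3.139, 0.0, 1.781]
force: [5.0, -0.8, 7.0]
clock: 30.2
position: [0.5386, 0.1258, 0.2361]
tool_rot: [3.14, 0.001, 1.781]
force: [0.2, -1.9, 14.4]
grip_width: 0.0103
finger_force: 81.1
clock: 30.7
position: [0.4985, 0.1171, 0.2266]
tool_rot: [-3.141, 0.002, 1.781]
force: [-10.5, -5.9, 18.6]
clock: 31.2
position: [0.471, 0.111, 0.2061]
tool_rot: [-3.138, 0.001, 1.782]
force: [-7.3, -5.1, 0.9]
grip_width: 0.0099
finger_force: 79.5
```

```bash
python3 -m jog '[[[0,-3.2,3.4,0,0,0,0],[0,-2.8,3.2,0,0,0,0],[0,-2.5,3.2,0,0,0,0],[0,-2.2,3,0,0,0,0],[0,-1.2,2,0,0,0,0]]]' 80; python3 -m jog '[[[0,-0.8,1.4,0,0,0,0],[0,-0.6,1,0,0,0,0],[0,0,0,0,0,0,0],[0,0,0,0,0,0,0]]]'
```

```text
clock: 31.7
position: [0.46, 0.1086, 0.1915]
tool_rot: [-3.139, 0.001, 1.781]
force: [-4.5, -5.1, -2.1]
grip_width: 0.0102
finger_force: 79.0
clock: 32.1
position: [0.4587, 0.1083, 0.1892]
tool_rot: [-3.139, 0.001, 1.781]
force: [-4.0, -4.7, -3.1]
grip_width: 0.0102
finger_force: 78.9
```

```bash
python3 -m jog '[[[0,-0.3,0.5,0,0,0,0],[0,-0.3,0.5,0,0,0,0],[0,0,0,0,0,0,0],[0,0,0,0,0,0,0]]]' 80|head -4; python3 -m jog '[[[0,-0.3,0.6,0,0,0,0],[0,0,0.5,0,0,0,0],[0,0,0,0,0,0,0]]]'|head -4;
```

```text
clock: 32.5
position: [0.4584, 0.1082, 0.1887]
tool_rot: [-3.14, 0.002, 1.781]
force: [-5.8, -5.0, 6.6]
clock: 32.8
position: [0.4584, 0.1083, 0.1884]
tool_rot: [-3.141, 0.002, 1.781]
force: [-9.3, -7.0, 27.1]
```

At the stop (27 N reaction, no further motion). Releasing.

```bash
python3 -m jog '[[[0,0,0,0,0,0,0.5],[0,0,0,0,0,0,0.5],[0,0,0,0,0,0,0.5],[0,0,-8,0,0,0,0.5],[0,0,-30,0,0,0,0.5]]]' 30| head -4; python3 -m jog '[[[0,0,-40,0,0,0,0.5],[0,0,-45,0,0,0,0.5],[-30,0,-10,0,0,0,0.5],[-45,0,0,0,0,0,0.5],[-45,0,0,0,0,0,0.5]]]'|head -2; python3 -m jog '[[[-45,0,0,0,0,0,0.5],[-45,0,0,0,0,0,0.5],[-40,0,0,0,0,0,0.5],[0,0,0,0,0,0,0.5],[0,0,0,0,0,0,0.5]]]'|head -4; python3 -c "
from h import *
f=bot.grab_frame('side'); save(f,'s10')
g=bot.grab_frame('top'); save(g,'t10')
for q in ['tray_grip','tray_floor','wrench','cup','funnel','tub','bottle','spatula']:print(q,tri([f,g],q) if q[0]=='t' else '',[(np.round(d['xyz'],3),round(d['conf'],2)) for d in bot.spot_point(q,f)][:2])
cv2.imwrite('pics/f.png',cv2.resize(f['img'][180:330,180:400,::-1],None,fx=3.5,fy=3.5))
"
```

```text
clock: 33.3
position: [0.4578, 0.1088, 0.2247]
tool_rot: [-3.138, -0.001, 1.782]
force: [0.2, 0.0, 1.3]
clock: 33.8
position: [0.484, -0.0095, 0.3218]
clock: 34.3
position: [0.511, -0.1359, 0.3208]
tool_rot: [3.142, -0.001, 1.78]
force: [0.3, 1.6, -0.2]
tray_grip [0.4581 0.1083 0.1267] [(array([0.458, 0.11 , 0.128]), 0.77)]
tray_floor [0.4604 0.1076 0.0811] [(array([0.458, 0.109, 0.083]), 0.94)]
wrench  [(array([ 0.192, -0.307,  0.001]), 0.61), (array([0.408, 0.455, 0.002]), 0.61)]
cup  [(array([ 0.523, -0.46 ,  0.001]), 0.69), (array([0.418, 0.093, 0.082]), 0.4)]
funnel  [(array([0.614, 0.455, 0.   ]), 0.76)]
tub [0.405  0.458  0.0034] [(array([ 0.408,  0.456, -0.001]), 0.6)]
bottle  [(array([0.277, 0.381, 0.001]), 0.58)]
spatula  [(array([0.802, 0.057, 0.003]), 0.81)]
```

View pics/f.png

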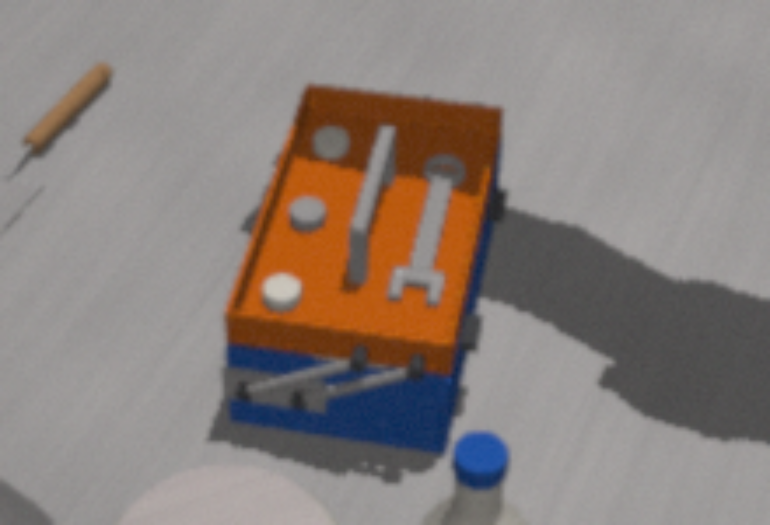

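The tray is closed and fully home over the box, with the wrench in it at (425,240) of the crop, and the other things haven't moved.

```bash
python3 -c "
from workcell import bot
print(bot.job_done())"
```

```text
the job is handed in; nothing more can be done
None
```

The job is handed in at about 34 s: roll and die plate stand side by side on the compartment floor, the tray is lowered fully home with the wrench still in it, and the bystanders checked afterwards (cup, funnel, bottle, tub, spatula) had not moved.

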